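Index the decorator's hand rest one hole

ROBOT

A 6-joint arm with a two-finger parallel gripper is mounted at the origin on the work surface. World frame = base frame: x ahead of the robot, y to its left, z up, the work surface at z = 0. Lengths are in mm, angles in rad, forces in N, time in s.
With the tool pointing down it reaches from about 350 to 950 mm from the base axis. Payload 17.4 kg.
Tool frame: the origin (TCP) lies midway between the tips of the shut fingers; the grasp point (between the pads) lies 19 mm behind it (pinch_z is the distance from the TCP to the grasp point, in mm); y points along the fingers, z is the direction in which the jaws open and shut, and the axes are right-handed (so a half turn about y gives the same grasp; the last joint's range is limited). The gripper opens to 93 mm and grips with 3 to 60 N. Pads are 15 mm wide; open, the fingers measure 128 mm over their backs; the gripper's body (75 mm by 188 mm) begins 65 mm behind the grasp point.
Start: joints at [1.231, 0.116, 1.442, -0, 1.584, -0.038], TCP at [200.645, 644.495, 218.646] pointing down, gripper open.
Joint ranges: [-2.83, 2.83], [-0.83, 2.19], [0.07, 2.5], [-1.14, 4.28], [0.01, 3], [-2.97, 2.97]. Speed limits (rad/s): [1.89, 1.89, 2.22, 3.14, 3.14, 3.14].

INTERFACE

Orientations are given as a unit quaternion [w, x, y, z].
In Python, from plant import state, snapshot, finish_job, pinch_z gives the robot as it stands.
- The arm moves only by the shell command python3 -m crank 'ROWS' [OPENING] [FORCE]. ROWS is a JSON object of lists of equal length, an entry for each row: "slide": the shift along the world's x, y, z as a fraction of full scale, a list of three; "rotation": the turn, a rotation vector about the world's x, y, z as a fraction of full scale, a list of three. In form: {"slide": [[x, y, z], ...], "rotation": [[wx, wy, wz], ...]}. A call has 1 to 20 rows; each row is the pose to reach, as a shift and turn from the pose measured when the call began; what a row does not reach only later rows make up. Full scale, the value 1, is 12 cm for a shift and 45 degrees for a turn. A row lasts 1/10 s, in which the tool goes at most 50 mm and 8.59 degrees, less where a joint would pass 70% of its speed; a pose out of reach is approached as far as the arm can. A call with a number of a shift or a turn outside -1 to 1 is refused whole. A call with a gripper value outside its range is refused whole. OPENING is the gripper command: -1 is fully open, 1 is shut, values between are in proportion, set as the call begins (- or left out, the last holds). The fingers move at their own pace and stop on an object; FORCE is the grip in N (left out, the last holds). Time passes only in rows, so rows that repeat a pose let the fingers close. It gives the time, the measured TCP pose, the force and the opening at its end, in the units of the state.
- state(): the state, without advancing time (a new reading comes with each control period).
- snapshot(name): name is "scene" or "top"; returns a dict with "pixels" (384x512x3 uint8, red, green, blue), "depth" (384x512 float32, mm along the optical axis (not along the pixel's ray), 0 where there is no reading), "K" (3x3 intrinsics, pixels), "world_to_cam" (4x4, takes a point from world to camera coordinates). Camera axes: x right, y down, z forward; pixel columns grow to the right and rows downward; lengths in mm; the calibration is good to about 2 mm. A picture is of the moment at which its call begins.
- finish_job(): hands the job in, once; it reports no verdict.
The state is a dict: "time": time; "joint_positions": joint angles; "qd": joint speeds; "effort": joint torques, N m; "ee_pos": TCP position; "tcp_rot": TCP orientation; "wrist_force": force on the tool from outside, world axes, zero at the start; "wrist_torque": the same for the moment, N m; "gripper_width": finger opening in mm.
Only numpy, scipy, OpenCV 4.12 (cv2) and the standard library are available. Lean on these libraries where they do the work, as an engineer would, in place of code of your own. Each camera call takes 0.05 s, during which the arm holds its last target.

TASK

Bring the hand rest one hole closer to the banding wheel: hook a fingertip through the red pull ring from the robot's side, lift the spring pin out of its hole, swing the arm to the very next hole on the side where the banding wheel with the bowl stands, and let the pin drop fully home there, then withdraw. Grasp nothing, and leave the bowl and the other loose things on the table where they stand.

Things in the scene. Friction and masses are not known exactly. Their poses are not given: they have to be found in the camera images.
- rig: the indexed hand rest, fixed to the table: aluminium index plate 75 x 225 mm, top face 30 mm up, with five 11 mm holes on an arc of radius 150 mm about the pivot, one every 15 degrees (0.262 rad, 39 mm along the arc); behind it a blue bed. Origin on the table under the middle hole; x points to the pivot (away from the robot, give or take 20 degrees), y to the left seen from the robot, z up
- pivot (a point): upright pivot axis of the swinging arm, 150 mm from every hole, 46 mm above the table. The blue arm points from it towards the robot: 26 mm wide, top at 46 mm, ending 15 mm past the pin; brass barrel round the pin 22 mm across, top at 64 mm; wooden pad 60 mm wide, top at 60 mm, its near edge 40 mm beyond the pin
- rest_arm (a joint): angle of the blue swinging arm with the wooden hand-rest pad, rad: 0 in the middle hole (every start), positive towards the rig's +y side; holes at -0.524, -0.262, 0, 0.262, 0.524. It moves stiffly (about 1 N at the ring) and stays where left when the pin is up; with the pin in a hole it has about 0.01 rad of play either way
- pin (a joint): lift of the spring index pin at the arm's near end, m: 0 = home in a hole, 0.020 = upper stop. It moves straight up and down. The 8 mm round-nosed pin reaches 8 mm into the hole and is clear of the plate above 0.008, where it rests between holes. A spring presses it down (4.5 N home, 7.5 N at the stop); let go, it drops in if near a hole's middle, else when the arm is pushed over the hole
- ring_centre (a point): centre of the red pull ring on top of the pin: upright ring of 6 mm rod, 50 mm inside and 62 mm outside diameter, rigid on the pin, opening along the arm (one looks through it from the robot to the pivot). Straight above the pin, 100 mm above the table with the pin home; rises with it. Closed fingers tilted about 45 degrees pass through from the robot's side, clear of the barrel below
- wheel: banding wheel, fixed: dark steel turntable on a foot, head 200 mm across, 113 mm high, standing about 0.43 m to the left or to the right of the robot's centre line (a grey rinse tub stands on the opposite side); origin at the centre of its foot
- bowl: biscuit-fired terracotta bowl on the banding wheel, 130 mm across, 65 mm high; origin under its centre. Leave alone
- jar: amber glass jar with a white cap, 52 mm across, 75 mm high, standing beside the hand rest; origin under its centre. Leave alone
- cup: blue ceramic cup, 72 mm across, 85 mm high, standing beside the hand rest; origin under its centre. Leave alone
- brush: decorating brush, 170 mm long, lying on the table; origin on the table under its middle. Leave alone
- rib: wooden throwing rib, 100 x 50 x 8 mm, lying on the table; origin under its centre. Leave alone
- bottle: white plastic bottle with a red cap, 56 mm across, 150 mm high; origin under its centre. Leave alone
- dish: small white dish, 100 mm across, 35 mm high; origin under its centre. Leave alone

How it is judged:
By the outcome, as a careful person would: the job done as asked, in the order asked, and still so for the second after the job is handed in, with the robot touching nothing.
It also fails if it takes over 42 s, if anything falls off the work surface, if the arm or the gripper's body presses on something with over 40 N, if the wrist force passes 120 N, or if a joint passes its speed limit or range.

## Working session

There is one attempt and no reset: what is moved stays moved. The work goes in short steps, Python scripts to look and compute and a shell command to move; the robot and the scene stay as the last step left them, time stands still between calls to the robot, and variables do not carry over. Pictures are saved under pics/ and viewed, and the job is handed in when it is done.

```bash
ls; mkdir -p pics
python3 - <<'E'
from plant import state,snapshot,pinch_z
import cv2,numpy as np
print(state(),pinch_z)
for n in("scene","top"):
    s=snapshot(n); cv2.imwrite(f"pics/{n}0.png",s["pixels"][:,:,::-1]); np.savez(f"{n}0.npz",**s); print(s["K"],s["world_to_cam"])
E
```

```text
pics
{'time': 0.0, 'joint_positions': array([ 1.23122075e+00,  1.16473325e-01,  1.44228710e+00,  3.12216452e-06,
        1.58402411e+00, -3.77706006e-02]), 'qd': array([ 7.73189534e-04, -1.80166131e-04, -6.31852145e-04,  1.48438295e-04,
       -8.55351703e-04, -8.93258867e-05]), 'effort': array([ 6.09556352e-07, -7.21230340e+01, -6.22626686e+01,  7.79049564e-02,
        2.36909866e-02, -1.10596272e-04]), 'ee_pos': array([200.55451362, 644.28530834, 217.9001725 ]), 'tcp_rot': array([-0.69865725,  0.69948467, -0.10637975,  0.10621951]), 'wrist_force': array([-0.30613855,  0.31029834,  0.73530255]), 'wrist_torque': array([ 0.04261909, -0.01195194,  0.01405284]), 'gripper_width': 92.84269565797672} 18.8
[[346.52251868   0.         247.10817292]
 [  0.         346.52251868 191.58873139]
 [  0.           0.           1.        ]] [[-7.68958103e-01  6.39118288e-01 -1.52069137e-02  4.51426650e+02]
 [ 4.24259094e-01  4.92366475e-01 -7.59986497e-01 -1.68997378e+02]
 [-4.78233894e-01 -5.90849446e-01 -6.49760936e-01  1.33288254e+03]
 [ 0.00000000e+00  0.00000000e+00  0.00000000e+00  1.00000000e+00]]
[[371.18156173   0.         253.90656173]
 [  0.         371.18156173 194.79131949]
 [  0.           0.           1.        ]] [[ 3.93734102e-03 -9.99923544e-01 -1.17219146e-02 -1.15084376e+01]
 [-9.98161629e-01 -3.22090786e-03 -6.05226312e-02  5.50827232e+02]
 [ 6.04802487e-02  1.19386636e-02 -9.98097995e-01  1.26740480e+03]
 [ 0.00000000e+00  0.00000000e+00  0.00000000e+00  1.00000000e+00]]
```

View pics/scene0.png

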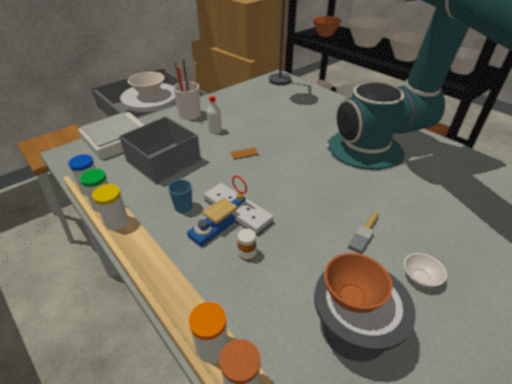

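View pics/top0.png

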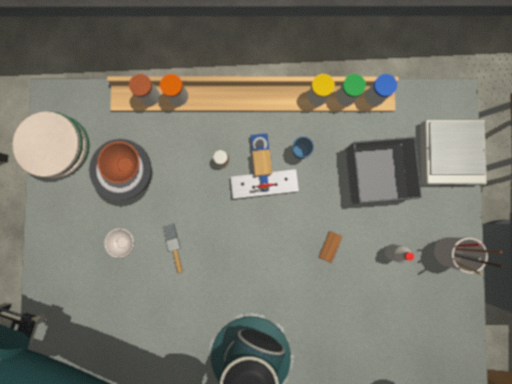

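The wheel with the bowl is at top px (122,172), which is the robot's left (+y). The rig is near (264,180), the jar at (220,158) and the cup at (302,148). Next I'll measure them.

```bash
cat > h.py <<'E'
import numpy as np,cv2
def load(n): return dict(np.load(n+".npz"))
def ray(s,u,v):
    R=s["world_to_cam"][:3,:3];t=s["world_to_cam"][:3,3]
    d=R.T@np.linalg.inv(s["K"])@np.array([u,v,1.]); return -R.T@t,d
def onz(s,u,v,z):
    c,d=ray(s,u,v); return c+d*(z-c[2])/d[2]
def tri(s1,p1,s2,p2):
    c1,d1=ray(s1,*p1);c2,d2=ray(s2,*p2);d1/=np.linalg.norm(d1);d2/=np.linalg.norm(d2)
    k=np.linalg.lstsq(np.stack([d1,-d2],1),c2-c1,rcond=None)[0]
    a=c1+k[0]*d1;b=c2+k[1]*d2; return (a+b)/2,np.linalg.norm(a-b)
def proj(s,p):
    q=s["world_to_cam"][:3,:3]@np.asarray(p,float)+s["world_to_cam"][:3,3]; q=s["K"]@q; return q[:2]/q[2]
def dpt(s,u,v):
    c,d=ray(s,u,v); return c+d*s["depth"][int(round(v)),int(round(u))]
E
python3 - <<'E'
from h import *
for n,(x0,y0,x1,y1) in(("top",(200,120,330,210)),("scene",(160,165,290,265))):
    s=load(n+"0"); im=s["pixels"][y0:y1,x0:x1,::-1]
    cv2.imwrite(f"pics/{n}_z.png",cv2.resize(im,None,fx=6,fy=6,interpolation=cv2.INTER_CUBIC))
    p=s["pixels"].astype(int); m=((p[:,:,0]>110)&(p[:,:,0]-p[:,:,1]>60)&(p[:,:,0]-p[:,:,2]>50)).astype(np.uint8)
    m[:y0]=0;m[y1:]=0;m[:,:x0]=0;m[:,x1:]=0
    v,u=np.nonzero(m); print(n,len(u),u.mean(),v.mean(),u.min(),u.max(),v.min(),v.max())
    hsv=cv2.cvtColor(s["pixels"],cv2.COLOR_RGB2HSV)
    w=((hsv[:,:,1]<40)&(hsv[:,:,2]>150)).astype(np.uint8); w[:y0]=0;w[y1:]=0;w[:,:x0]=0;w[:,x1:]=0
    cs,_=cv2.findContours(w,cv2.RETR_CCOMP,cv2.CHAIN_APPROX_NONE)
    for c in cs:
        if len(c)>3: print(cv2.minAreaRect(c), len(c))
E
```

```text
top 43 264.74418604651163 185.2325581395349 258 273 184 187
((272.10003662109375, 208.30003356933594), (4.0249223709106445, 1.3416407108306885), 26.56505012512207) 8
((225.60000610351562, 205.7000274658203), (1.7888542413711548, 2.2360680103302), 63.43495178222656) 6
((221.7500457763672, 205.2500457763672), (4.242640495300293, 0.7071067094802856), 45.0) 7
((326.5517272949219, 205.37928771972656), (6.31364107131958, 5.570859909057617), 68.19859313964844) 23
((314.0, 205.5), (7.0, 10.0), 90.0) 41
((315.0000305175781, 208.00003051757812), (1.4142134189605713, 1.4142134189605713), 45.0) 4
((313.0, 208.0), (1.4142134189605713, 1.4142134189605713), 45.0) 4
((314.0000305175781, 207.00003051757812), (1.4142134189605713, 1.4142134189605713), 45.0) 4
((313.0000305175781, 205.50003051757812), (2.1213202476501465, 2.1213202476501465), 45.0) 6
((271.0, 200.5), (1.0, 2.0), 90.0) 5
((229.71954345703125, 203.4756317138672), (7.027819633483887, 3.279649019241333), 38.65980529785156) 17
((229.0, 204.00003051757812), (1.4142134189605713, 1.4142134189605713), 45.0) 4
((244.09408569335938, 204.2235107421
[... 16574 characters left out ...]
05713, 1.4142134189605713), 45.0) 4
scene 49 239.0612244897959 183.75510204081633 233 245 175 193
((246.0, 235.0), (12.0, 18.0), 90.0) 44
((197.75003051757812, 229.75003051757812), (9.192388534545898, 2.8284268379211426), 45.0) 18
((253.3461456298828, 213.73074340820312), (32.4499626159668, 21.91065788269043), 33.6900634765625) 103
((253.00003051757812, 217.00003051757812), (4.242640495300293, 4.242640495300293), 45.0) 12
((219.9535675048828, 191.8031005859375), (17.82709312438965, 31.99563980102539), 86.18592071533203) 69
((229.50001525878906, 197.00001525878906), (3.535533905029297, 3.535533905029297), 45.0) 10
((218.25001525878906, 194.25), (3.535533905029297, 4.242640495300293), 45.0) 11
```

```bash
sleep 0; ls pics
```

```text
scene0.png
scene_z.png
top0.png
top_z.png
```

View pics/top_z.png

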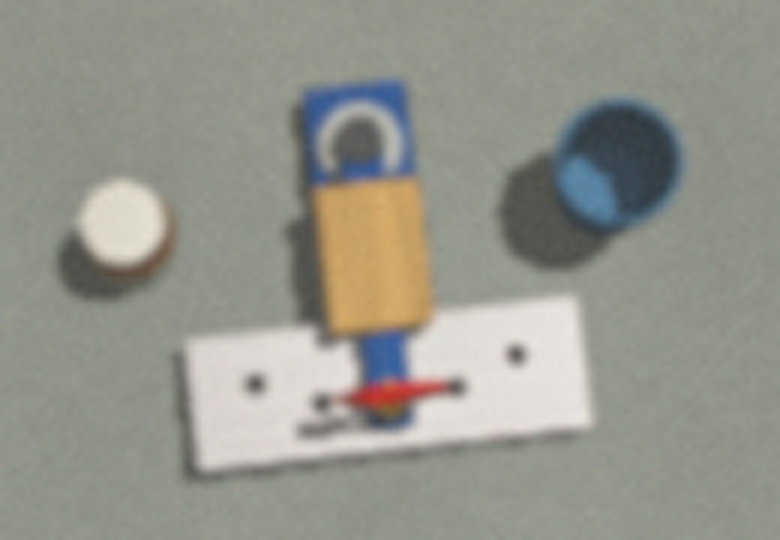

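View pics/scene_z.png

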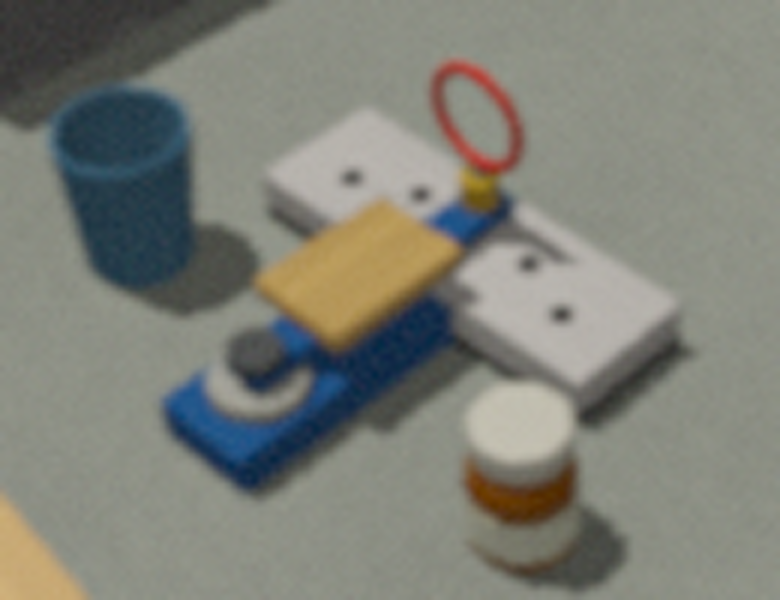

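The holes show in the top zoom at (255,384), (321,402), (458,386) and (516,354). The ring is edge-on near (395,393), and in the scene zoom it is centred near (477,116).

Run:
```python
from h import *
from scipy.optimize import least_squares
t=load("top0");s=load("scene0")
g=t["pixels"].astype(float).mean(2)
H=[];sc=[]
for zx,zy in((255,384),(321,402),(458,386),(516,354)):
    u,v=200+(zx+.5)/6-.5,120+(zy+.5)/6-.5
    U,V=np.meshgrid(range(int(u)-3,int(u)+5),range(int(v)-3,int(v)+5)); 
    ok=np.hypot(U-u,V-v)<2.2; w=np.clip(150-g[V,U],0,None)*ok
    a,b=(w*U).sum()/w.sum(),(w*V).sum()/w.sum(); H.append(onz(t,a,b,30)); print((a,b),(u,v),H[-1])
H=np.array(H)[:,:2]
# scene holes on same plane (order: y+ outermost first)
S=np.array([onz(s,160+(x+.5)/6-.5,165+(y+.5)/6-.5,30)[:2] for x,y in((561,315),(529,264),(420,194),(352,177))]); print("scene holes",S)
ang=np.array([.524,.262,-.262,-.524])
def fit(P):
    f=lambda q:(q[:2]+150*np.c_[-np.cos(q[2]+(-ang)),-np.sin(q[2]-ang)]-P).ravel() 
    r=least_squares(f,[P[:,0].mean()+150,P[:,1].mean(),0]); return r
for P in(H,S,(H+S)/2):
    r=fit(P); q=r.x; print("pivot",q,"res",np.abs(r.fun).max(),"pin",q[:2]-150*np.array([np.cos(q[2]),np.sin(q[2])]),
      "next",q[:2]-150*np.array([np.cos(q[2]-.262),np.sin(q[2]-.262)]))
# ring: mask in scene, ellipse
p=s["pixels"].astype(int); m=((p[:,:,0]-p[:,:,1]>45)&(p[:,:,0]-p[:,:,2]>45)).astype(np.uint8); m[:170]=0;m[197:]=0;m[:,:228]=0;m[:,250:]=0
e=cv2.fitEllipse(np.argwhere(m)[:,::-1].astype(np.float32)); print(e)
p=t["pixels"].astype(int); m=((p[:,:,0]-p[:,:,1]>45)&(p[:,:,0]-p[:,:,2]>60)).astype(np.uint8); m[:182]=0;m[190:]=0;m[:,:254]=0;m[:,278:]=0
v,u=np.nonzero(m); c=((u.min()+u.max())/2,(v.min()+v.max())/2); print(u.min(),u.max(),u.mean(),v.mean())
print(tri(s,e[0],t,(u.mean(),v.mean())), tri(s,e[0],t,c))
# depth
print("jar",onz(t,219.5,156.5,75),"cup",onz(t,302.5,147,85))
for n,k in((t,"t"),(s,"s")):
    pass
```

```text
(np.float64(242.11134020618556), np.float64(183.54226804123712)) (242.08333333333334, 183.58333333333331) [588.58660007  30.92612195  30.        ]
(np.float64(253.3185483870968), np.float64(186.74596774193552)) (253.08333333333334, 186.58333333333331) [577.6751959  -7.5706198  30.       ]
(np.float64(275.14285714285717), np.float64(184.14468864468867)) (275.9166666666667, 183.91666666666669) [586.83960754 -82.32869351  30.        ]
(np.float64(285.53591160221), np.float64(178.55248618784532)) (285.5833333333333, 178.58333333333334) [ 606.1858994  -117.93381794   30.        ]
scene holes [[ 590.40463023   32.04094191]
 [ 579.09119419   -5.86347704]
 [ 588.18456892  -83.51102724]
 [ 607.06780823 -117.57889832]]
pivot [ 7.26240682e+02 -2.80266119e+01  1.18199390e-01] res 1.3637625995802978 pin [577.28729441 -45.71526479] next [577.78890709  -6.53078345]
pivot [ 7.27698528e+02 -2.83279452e+01  1.12337321e-01] res 0.34883904082826334 pin [578.64400873 -45.1431242 ] next [579.3753136   -5.96225659]
pivot [ 7.26970447e+02 -2.81794217e+01  1.15252153e-01] res 0.514647958647231 pin [577.96557419 -45.42899758] next [578.58267046  -6.24616479]
((239.01043701171875, 184.00450134277344), (10.58093547821045, 18.937780380249023), 148.86537170410156)
258 273 265.2608695652174 185.19565217391303
(array([577.09417255, -47.13324978,  98.65744082]), np.float64(0.2156518348959413)) (array([577.36649786, -47.58556522,  98.56280831]), np.float64(1.2021128162258572))
jar [674.55238487 104.71674964  75.        ] cup [ 705.01577838 -169.87491101   85.        ]
```

```bash
cat > d.py <<'E'
import sys,numpy as np
from scipy.spatial.transform import Rotation as R
from plant import state
def rot(psi,tilt=np.pi/4):
    y=np.array([np.cos(psi)*np.cos(tilt),np.sin(psi)*np.cos(tilt),-np.sin(tilt)]); z=np.array([-np.sin(psi),np.cos(psi),0]); return R.from_matrix(np.c_[np.cross(y,z),y,z])
def delta(p,psi):
    s=state(); q=s["tcp_rot"]; c=R.from_quat([q[1],q[2],q[3],q[0]])
    print("t",s["time"],"pos",s["ee_pos"].round(1),"F",s["wrist_force"].round(1),"y",c.as_matrix()[:,1].round(3),"z",c.as_matrix()[:,2].round(3))
    print("slide",((np.array(p)-s["ee_pos"])/120).round(3),"rot",((rot(psi)*c.inv()).as_rotvec()/(np.pi/4)).round(3))
if __name__=="__main__": a=list(map(float,sys.argv[1:])); delta(a[:3],a[3])
E
python3 d.py 515 -53 180 0.115
```

```text
t 0.1 pos [200.6 644.3 218. ] F [-0.8 -0.5 -0.4] y [-0.    -0.001 -1.   ] z [ 0.297  0.955 -0.001]
slide [ 2.62  -5.811 -0.317] rot [-0.093 -1.003  0.503]
```

```bash
python3 -m crank '{"slide": [[0.12,-0.25,0.15],[0.24,-0.5,0.3],[0.36,-0.75,0.4],[0.48,-1,0.5],[0.48,-1,0.5]], "rotation": [[0,0,0],[0,0,0],[0,0,0],[0,0,0],[0,0,0]]}' 1 20; python3 -m crank '{"slide": [[0.12,-0.33,0],[0.3,-0.66,0],[0.45,-1,0],[0.45,-1,0]], "rotation": [[0,0,0.1],[0,0,0.2],[0,0,0.3],[0,0,0.3]]}'; python3 -m crank '{"slide": [[0.12,-0.33,0],[0.3,-0.66,0],[0.45,-1,0],[0.45,-1,0]], "rotation": [[0,0,0.1],[0,0,0.2],[0,0,0.2],[0,0,0.2]]}'; python3 d.py 515 -53 180 0.115
```

```text
time: 0.6
ee_pos: [259.7, 522.2, 280.3]
tcp_rot: [0.699, -0.698, 0.107, -0.108]
wrist_force: [-0.6, 0.4, 0.2]
gripper_width: 57.9
time: 1.0
ee_pos: [315.0, 399.4, 280.4]
tcp_rot: [0.707, -0.706, 0.023, -0.025]
wrist_force: [0.8, -0.3, 0.2]
gripper_width: 26.0
time: 1.4
ee_pos: [370.4, 276.6, 280.2]
tcp_rot: [0.707, -0.706, -0.031, 0.029]
wrist_force: [-0.6, 0.4, -0.1]
gripper_width: 0.7
t 1.4 pos [370.4 276.6 280.2] F [-0.6  0.4 -0.1] y [ 0.002  0.001 -1.   ] z [-0.085  0.996  0.001]
slide [ 1.205 -2.747 -0.835] rot [ 0.098 -0.992  0.036]
```

```bash
python3 -m crank '{"slide": [[0.12,-0.33,0],[0.24,-0.66,0],[0.36,-1,0],[0.36,-1,0]], "rotation": [[0,-0.1,0],[0,-0.2,0],[0,-0.3,0],[0,-0.3,0]]}'; python3 -m crank '{"slide": [[0.15,-0.33,0],[0.3,-0.66,0],[0.42,-1,0],[0.42,-1,0]], "rotation": [[0.02,-0.15,0],[0.03,-0.3,0],[0.04,-0.4,0],[0.04,-0.4,0]]}';  python3 d.py 515 -53 180 0.115
```

```text
time: 1.8
ee_pos: [413.9, 154.4, 280.3]
tcp_rot: [-0.698, 0.705, 0.114, 0.056]
wrist_force: [-0.4, 0.1, -0.0]
gripper_width: 0.0
time: 2.2
ee_pos: [464.7, 30.9, 279.5]
tcp_rot: [0.682, -0.677, -0.219, -0.171]
wrist_force: [-0.2, 0.2, 0.6]
gripper_width: 0.5
t 2.2 pos [464.7  30.9 279.5] F [-0.2  0.2  0.6] y [ 0.529  0.026 -0.848] z [-0.068  0.998 -0.011]
slide [ 0.419 -0.699 -0.829] rot [ 0.04  -0.287  0.061]
```

```bash
python3 -m crank '{"slide": [[0.1,-0.2,-0.2],[0.2,-0.4,-0.4],[0.3,-0.55,-0.6],[0.42,-0.7,-0.83],[0.42,-0.7,-0.83],[0.42,-0.7,-0.83]], "rotation": [[0.01,-0.07,0.01],[0.02,-0.14,0.03],[0.03,-0.22,0.05],[0.04,-0.29,0.06],[0.04,-0.29,0.06],[0.04,-0.29,0.06]]}';  python3 d.py 515 -53 180 0.115
python3 - <<'E'
from plant import snapshot
import numpy as np,cv2
ims=[]
for n,(x0,y0,x1,y1) in(("top",(190,120,340,240)),("scene",(160,110,310,230))):
    s=snapshot(n); np.savez(n+"1.npz",**s); ims.append(cv2.resize(s["pixels"][y0:y1,x0:x1,::-1],(500,400),interpolation=cv2.INTER_CUBIC)[:, :399])
cv2.imwrite("pics/p1.png",np.hstack(ims))
E
```

```text
time: 2.8
ee_pos: [515.2, -52.0, 179.4]
tcp_rot: [0.668, -0.636, -0.307, -0.233]
wrist_force: [0.6, 0.6, 0.9]
gripper_width: 0.5
t 2.8 pos [515.2 -52.  179.4] F [0.6 0.6 0.9] y [ 0.702  0.082 -0.707] z [-0.114  0.994  0.002]
slide [-0.001 -0.008  0.005] rot [-0.003 -0.001  0.001]
```

View pics/p1.png

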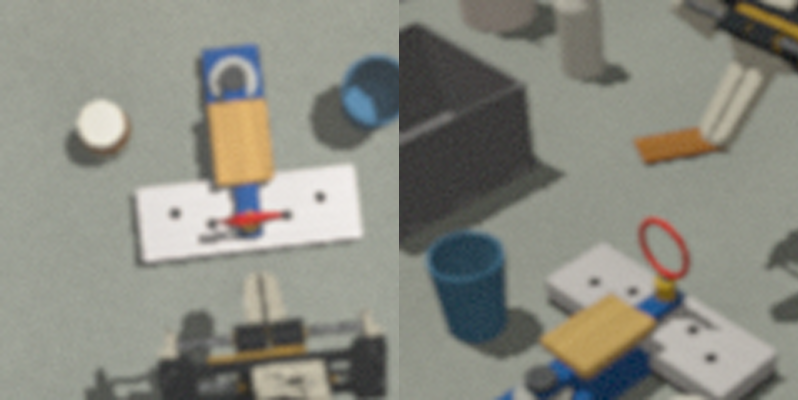

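```bash
python3 -m crank '{"slide": [[0.1,0.01,-0.18],[0.22,0.02,-0.36],[0.22,0.02,-0.36],[0.22,0.02,-0.36]], "rotation": [[0,0,0],[0,0,0],[0,0,0],[0,0,0]]}';  python3 d.py 591.6 -44.2 86 0.115
cat > look.py <<'E'
import sys
from plant import snapshot
import numpy as np,cv2
k=sys.argv[1]; ims=[]
for n,(x0,y0,x1,y1) in(("top",(220,150,310,240)),("scene",(190,140,280,230))):
    s=snapshot(n); np.savez(n+k+".npz",**s); ims.append(cv2.resize(s["pixels"][y0:y1,x0:x1,::-1],(400,400),interpolation=cv2.INTER_CUBIC))
cv2.imwrite(f"pics/p{k}.png",np.hstack(ims))
E
python3 look.py 2
```

```text
time: 3.3
ee_pos: [542.2, -48.2, 139.5]
tcp_rot: [0.668, -0.636, -0.309, -0.233]
wrist_force: [-0.3, 0.1, 1.0]
gripper_width: 0.7
t 3.3 pos [542.2 -48.2 139.5] F [-0.3  0.1  1. ] y [ 0.704  0.083 -0.705] z [-0.117  0.993  0.001]
slide [ 0.412  0.034 -0.446] rot [-0.001  0.003 -0.003]
```

View pics/p2.png

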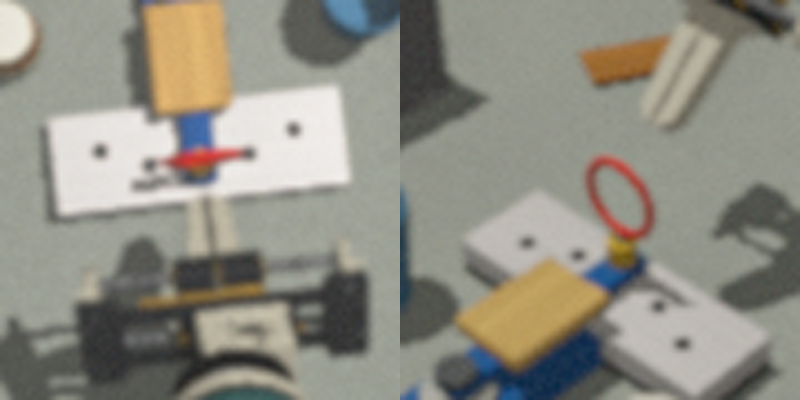

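```bash
python3 -m crank '{"slide": [[0,-0.01,-0.03],[0.07,-0.005,-0.1],[0.14,0,-0.17],[0.21,0.01,-0.24],[0.21,0.01,-0.24]], "rotation": [[0,0,0],[0,0,0],[0,0,0],[0,0,0],[0,0,0]]}';  python3 d.py 591.6 -44.2 86 0.115; python3 look.py 3
```

```text
time: 3.9
ee_pos: [567.5, -47.6, 111.1]
tcp_rot: [0.668, -0.636, -0.309, -0.233]
wrist_force: [-0.0, 0.6, -0.0]
gripper_width: 0.8
t 3.9 pos [567.5 -47.6 111.1] F [-0.   0.6 -0. ] y [ 0.705  0.082 -0.705] z [-0.116  0.993  0.   ]
slide [ 0.201  0.029 -0.209] rot [-0.001  0.004 -0.002]
```

View pics/p3.png

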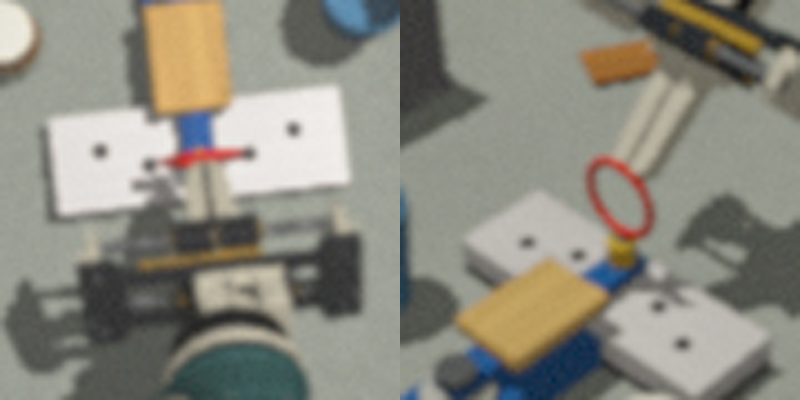

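The tip sits just before the ring's opening, at scene (625,175), and is laterally centred on it in the top view. I'll insert along the finger axis.

```bash
python3 -m crank '{"slide": [[0.07,0.01,-0.07],[0.14,0.02,-0.14],[0.21,0.025,-0.21],[0.21,0.025,-0.21]], "rotation": [[0,0,0],[0,0,0],[0,0,0],[0,0,0]]}';  python3 d.py 591.6 -44.2 86 0.115; python3 look.py 4
```

```text
time: 4.4
ee_pos: [592.4, -44.7, 86.7]
tcp_rot: [0.667, -0.636, -0.309, -0.233]
wrist_force: [-0.2, -0.3, 0.4]
gripper_width: 0.7
t 4.4 pos [592.4 -44.7  86.7] F [-0.2 -0.3  0.4] y [ 0.705  0.082 -0.704] z [-0.116  0.993 -0.   ]
slide [-0.007  0.004 -0.006] rot [-0.001  0.005 -0.002]
```

View pics/p4.png

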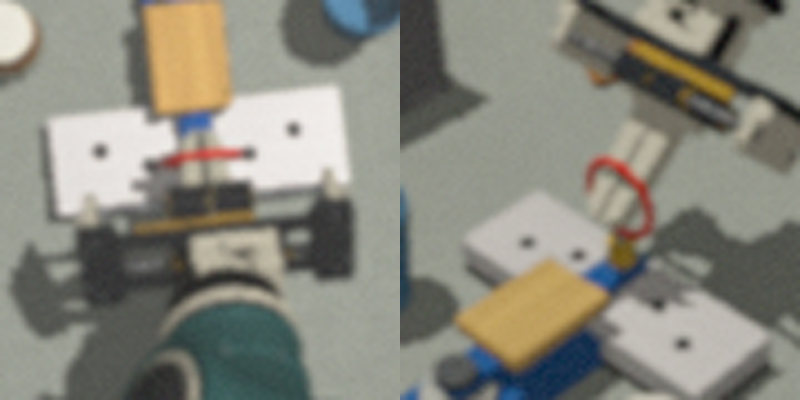

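The fingers pass through the ring and nothing is touching. Lifting in stages while watching the force.

```bash
for i in 1 2; do python3 -m crank '{"slide": [[0,0,0.03],[0,0,0.05],[0,0,0.05]], "rotation": [[0,0,0],[0,0,0],[0,0,0]]}' | grep -E "pos|force"; done; python3 look.py 5; python3 -m crank '{"slide": [[0,0,0.02],[0,0,0.04],[0,0,0.04]], "rotation": [[0,0,0],[0,0,0],[0,0,0]]}'
```

```text
ee_pos: [591.9, -44.8, 93.9]
wrist_force: [-1.3, -0.1, -5.4]
ee_pos: [591.7, -44.8, 99.9]
wrist_force: [-4.0, -0.1, -5.3]
time: 5.5
ee_pos: [591.7, -44.8, 104.6]
tcp_rot: [0.667, -0.636, -0.31, -0.233]
wrist_force: [-4.1, -0.7, -6.6]
gripper_width: 0.3
```

View pics/p5.png

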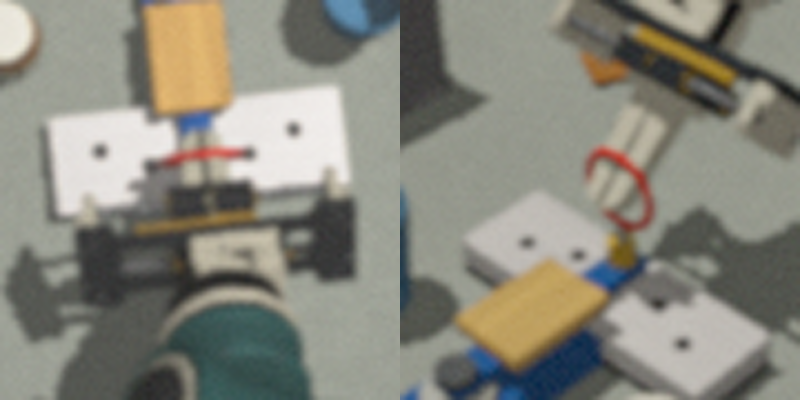

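```bash
python3 -m crank '{"slide": [[0,0,0.025],[0,0,0.025]], "rotation": [[0,0,0],[0,0,0]]}'; python3 look.py 6
cat > ring.py <<'E'
import sys
from h import *
def ringtop(k):
    s=load("scene"+k); p=s["pixels"].astype(int); m=((p[:,:,0]-p[:,:,1]>45)&(p[:,:,0]-p[:,:,2]>45)&(p[:,:,1]<110)).astype(np.uint8)
    m[:,:215]=0;m[:,275:]=0;m[:165]=0;m[205:]=0
    n,l,st,c=cv2.connectedComponentsWithStats(m,connectivity=8); i=1+np.argmax(st[1:,4]); 
    P=np.argwhere(l==i)[:,::-1].astype(np.float32); h=cv2.convexHull(P); e=cv2.fitEllipse(h); return np.array(e[0]),st[i][:5],m
for k in sys.argv[1:]: print(k,*ringtop(k)[:2])
E
python3 ring.py 0 3 5 6
python3 - <<'E'
from h import *
s=load("scene0"); print([proj(s,[577.5,-46,z]) for z in(100,108,115,120)], proj(s,[578.6,-6,100]))
E
```

```text
time: 5.7
ee_pos: [591.7, -44.7, 108.0]
tcp_rot: [0.667, -0.636, -0.31, -0.233]
wrist_force: [-4.8, -1.3, -7.1]
gripper_width: 0.3
0 [238.96669006 184.07051086] [232 175  15  19  80]
3 [239.04260254 184.07585144] [233 175  14  19  73]
5 [239.04438782 181.96009827] [233 173  14  19  54]
6 [238.88276672 179.63963318] [232 171  15  18  56]
[array([239.09327582, 183.89064039]), array([239.01059078, 181.77283509]), array([238.93754261, 179.90185849]), array([238.88496091, 178.55508767])] [247.50950715 190.72693584]
```

View pics/p6.png

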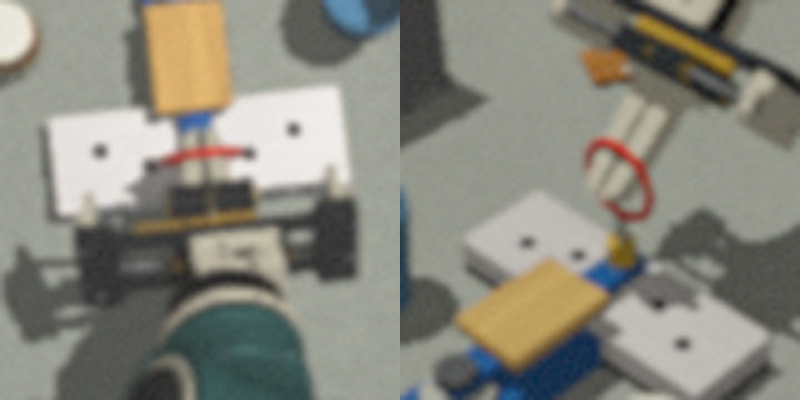

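Lift is about 16 mm by image, so the pin is clear of the plate. Now swinging along the arc with the tool turning along.

```bash
python3 -m crank '{"slide": [[-0.003,0.037,0],[-0.005,0.074,0],[-0.007,0.111,0],[-0.008,0.148,0],[-0.007,0.185,0],[-0.005,0.223,0],[-0.001,0.26,0],[0.003,0.297,0],[0.003,0.297,0],[0.003,0.297,0]], "rotation": [[0,0,-0.042],[0,0,-0.084],[0,0,-0.125],[0,0,-0.167],[0,0,-0.209],[0,0,-0.25],[0,0,-0.292],[0,0,-0.334],[0,0,-0.334],[0,0,-0.334]]}'; python3 look.py 7;python3 ring.py 7; python3 d.py 592 -9.1 108 -0.147
```

```text
time: 6.8
ee_pos: [591.9, -8.7, 107.4]
tcp_rot: [-0.632, 0.671, 0.224, 0.318]
wrist_force: [-3.6, 0.2, -7.5]
gripper_width: 0.4
7 [247.52746582 186.50645447] [242 177  11  20  51]
t 6.9 pos [591.9  -9.2 107.5] F [-3.8  1.1 -6.8] y [ 0.702 -0.103 -0.705] z [ 0.144  0.99  -0.   ]
slide [0.001 0.001 0.005] rot [ 0.001  0.005 -0.003]
```

View pics/p7.png

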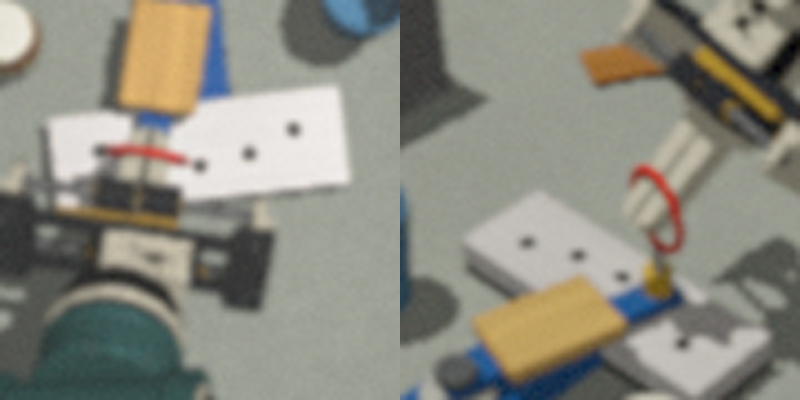

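The ring is at (247.5,186.5), against a predicted (247.4,186.4) for the next hole. Lowering.

```bash
python3 -m crank '{"slide": [[0,0,-0.03],[0,0,-0.06],[0,0,-0.09],[0,0,-0.12],[0,0,-0.15],[0,0,-0.175],[0,0,-0.175]], "rotation": [[0,0,0],[0,0,0],[0,0,0],[0,0,0],[0,0,0],[0,0,0],[0,0,0]]}'; python3 look.py 8;python3 ring.py 8
python3 - <<'E'
from h import *
s=load("scene0"); print([proj(s,[578.6,-6.2,z]) for z in(100,108)],proj(s,[578.6,-4.2,100]))
E
```

```text
time: 7.6
ee_pos: [592.4, -9.2, 86.9]
tcp_rot: [-0.631, 0.671, 0.224, 0.319]
wrist_force: [0.1, -0.0, 0.0]
gripper_width: 0.3
8 [247.36883545 190.46755981] [242 181  11  20  48]
[array([247.46493702, 190.69273882]), array([247.42421436, 188.55921296])] [247.91111537 191.03507508]
```

View pics/p8.png

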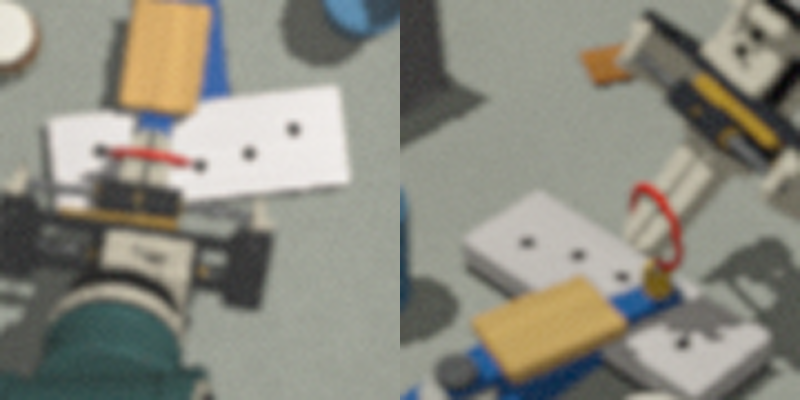

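The image puts the ring at home height, within about 1 mm. To confirm the pin is locked I'll nudge the ring gently sideways and watch the force.

```bash
for i in 1 2 3 4; do python3 -m crank '{"slide": [[0,0.015,0],[0,0.015,0]], "rotation": [[0,0,0],[0,0,0]]}' | grep -E "pos|force"; done
```

```text
ee_pos: [592.6, -7.3, 87.6]
wrist_force: [-0.0, -0.0, 0.5]
ee_pos: [592.6, -5.3, 87.7]
wrist_force: [0.3, -0.8, 0.4]
ee_pos: [592.6, -3.3, 87.7]
wrist_force: [0.3, -1.0, 0.5]
ee_pos: [592.5, -1.4, 87.6]
wrist_force: [-0.4, -2.8, -0.2]
```

```bash
python3 -m crank '{"slide": [[0,0.012,0],[0,0.012,0]], "rotation": [[0,0,0],[0,0,0]]}' | grep -E "pos|force"; python3 look.py 9;python3 ring.py 9
```

```text
ee_pos: [592.3, -0.1, 87.2]
wrist_force: [-1.7, -4.4, -0.7]
9 [248.04605103 191.209198  ] [243 182  11  20  52]
```

The push met 4.4 N against about 1 N of free friction after roughly 3 mm of play, so the pin is locked in the hole. Recentre and withdraw along the finger axis.

```bash
python3 -m crank '{"slide": [[0,-0.04,0],[0,-0.072,0],[0,-0.072,0]], "rotation": [[0,0,0],[0,0,0],[0,0,0]]}'; python3 -m crank '{"slide": [[-0.09,0.013,0.09],[-0.18,0.026,0.18],[-0.27,0.04,0.27],[-0.4,0.058,0.4],[-0.53,0.077,0.53],[-0.7,0.1,0.75],[-0.7,0.1,0.9],[-0.7,0.1,0.9]], "rotation": [[0,0,0],[0,0,0],[0,0,0],[0,0,0],[0,0,0],[0,0,0],[0,0,0],[0,0,0]]}'; python3 look.py 10; python3 ring.py 10
```

```text
time: 9.1
ee_pos: [592.4, -9.2, 87.4]
tcp_rot: [-0.631, 0.671, 0.224, 0.319]
wrist_force: [-0.0, -0.2, 0.1]
gripper_width: 0.4
time: 9.9
ee_pos: [508.9, 2.9, 199.2]
tcp_rot: [-0.631, 0.67, 0.226, 0.321]
wrist_force: [0.5, 0.9, 1.1]
gripper_width: 0.6
10 [247.73274231 191.20033264] [243 182  11  20  81]
```

View pics/p10.png

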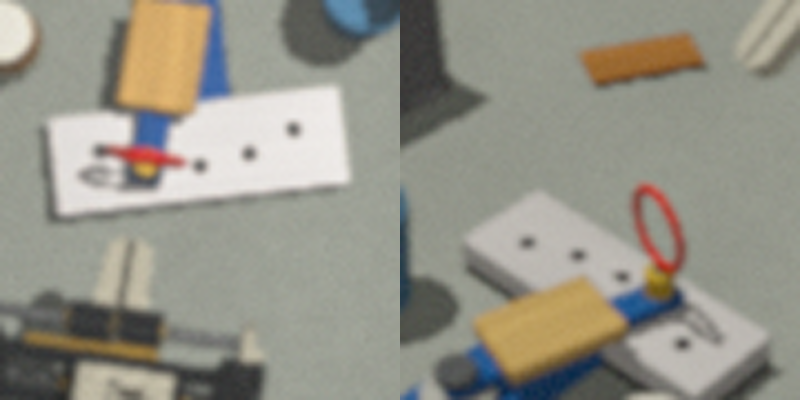

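The gripper is clear, and the ring is seated at (247.7,191.2), against a home prediction of about (247.8,191.0). Last check: that the other objects haven't moved.

Run:
```python
from h import *
a=load("scene0");b=load("scene10");d=cv2.absdiff(a["pixels"],b["pixels"]).max(2)
for n,(x,y) in dict(jar=(246,243),cup=(181,196),bowl=(358,282),brush=(364,232),dish=(425,271),rib=(244,153),bottle=(214,116)).items():
    print(n,(d[y-14:y+14,x-14:x+14]>40).sum())
from plant import state; print(state()["wrist_force"],abs(state()["qd"]).max())
```

```text
jar 30
cup 0
bowl 0
brush 0
dish 0
rib 0
bottle 0
[ 0.80924442 -0.13737178 -0.26097101] 0.018695596931690463
```

Run:
```python
from h import *
for n,x0,y0,x1,y1 in(("top",205,142,235,172),("scene",230,222,262,262)):
    a,b=[cv2.resize(load(n+k)["pixels"][y0:y1,x0:x1,::-1],(300,300)) for k in("0","10")]
    cv2.imwrite(f"pics/jar_{n}.png",np.hstack([a,b]))
    for k in("0","10"):
        s=load(n+k)["pixels"]; c=s[y0:y1,x0:x1].astype(int); m=(c.min(2)>165); v,u=np.nonzero(m); print(n,k,u.mean(),v.mean(),m.sum())
d=cv2.absdiff(load("scene0")["pixels"],load("scene10")["pixels"]).max(2)[229:257,232:260]; print(np.argwhere(d>40)[:,::-1].mean(0)+[232,229])
```

```text
top 0 14.902097902097902 14.132867132867133 143
top 10 14.76 14.313333333333333 150
scene 0 18.288659793814432 9.994845360824742 194
scene 10 18.317972350230416 10.087557603686635 217
[235.1        231.46666667]
```

View pics/jar_scene.png

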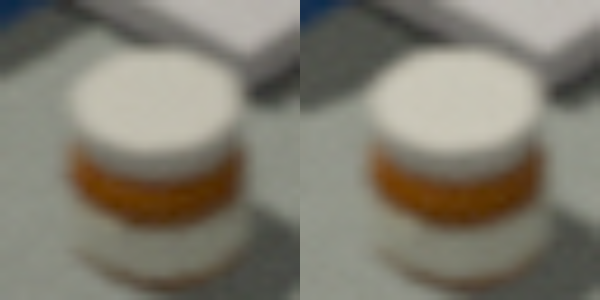

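The jar hasn't moved. The changed pixels near it are only the moved arm's shadow at scene (235,231).

```bash
python3 -c "from plant import finish_job; print(finish_job())"
```

```text
the job is handed in; nothing more can be done
None
```

The hand rest is now one hole closer to the banding wheel (the robot's left), with the pin home in that hole, and the job is handed in. I put the closed fingers through the ring tilted 45° and lifted the pin about 16 mm. I then swung the arm 0.262 rad, lowered the pin and withdrew along the finger axis. It took about 10 s of the 42 s, and nothing was grasped.

**Pin home:** the ring stands within about 1 mm of its home height at the new hole. A gentle sideways push met 4.4 N after about 3 mm of play, against about 1 N for free swinging, so the pin is locked in.

**Forces:** the wrist force was near zero after withdrawing, and the highest reading during the job was about 9 N.

**Other objects:** the cup, bowl, brush, dish, rib and bottle showed no change in the images. The check around the jar flagged some changed pixels. A closer look showed these were the shifted arm's shadow, and the jar itself had not moved.

No check failed.

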